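# Re-clamp the spool holder to expose its slotted end

### The arm

A 7-joint arm with a two-finger parallel gripper is mounted at the origin on the work surface. World frame = base frame: x ahead of the robot, y to its left, z up, the work surface at z = 0. Lengths are in m, angles in rad, forces in N, time in s.
With the tool pointing down it reaches from about 0.4 to 0.85 m from the base axis. Payload 4.5 kg.
Tool frame: the origin (TCP) lies midway between the tips of the shut fingers; the grasp point (between the pads) lies 19 mm behind it; z points along the fingers, y is the line along which they close (so a half turn about z gives the same grasp; the last joint's range is limited). The gripper opens to 88 mm and grips with 3 to 60 N. Pads are 18 mm wide; open, the fingers measure 123 mm over their backs; the gripper's body (75 mm by 187 mm) begins 45 mm behind the grasp point.
Start: joints at [-1.233, 0.689, -0.195, 1.565, 0.157, 0.902, -0.215], TCP at [0.187, 0.596, 0.239] pointing down, gripper open.
Joint ranges: [-3.01, 3.01], [-0.46, 2.08], [-1.47, 1.51], [0.13, 2.56], [-1, 4.14], [0.04, 2.09], [-2.66, 2.66]. Speed limits (rad/s): [2.57, 2.57, 3.14, 3.14, 3.14, 3.14, 3.14].

### API

Orientations are given as a unit quaternion [x, y, z, w].
In Python, from plant import r gives the robot as it stands.
- The arm moves only by the tool move_arm, never from a script. Its argument "targets" is a list that holds one entry, the list of rows, each a list of 7 numbers: the opening, from 0 (shut) to 1 (fully open), then the shift along the tool's x, y, z in mm, then the turn, a rotation vector about the tool's x, y, z in degrees. In form: [[[claw, dx, dy, dz, ax, ay, az], ...]]. A call has 1 to 10 rows; each row is the pose to reach, as a shift and turn from the pose commanded when the call began, along the tool's axes at that moment; what a row does not reach only later rows make up. A row lasts 1/8 s, in which the tool goes at most 62.5 mm and 10.7 degrees, less where a joint would pass 70% of its speed; a pose out of reach is approached as far as the arm can. A call with a gripper value outside its range is refused whole. The fingers move at their own pace and stop on an object; "newtons" is the grip in N (left out, the last holds). Time passes only in rows, so rows that repeat a pose let the fingers close. It gives the time, the measured TCP pose, the force, the opening and the grip force at its end, in the units of the state.
- r.get_state(): the state, without advancing time (a new reading comes with each control period).
- r.snapshot(name): name is "side" or "top"; returns the picture (480x640x3 uint8, red, green, blue); there is no depth.
- r.camera_info(name): a dict with "fx", "fy", "cx", "cy" (pixels), "R" (3x3) and "t" (3): a world point X has camera coordinates R X + t. Camera axes: x right, y down, z forward; pixel columns grow to the right and rows downward; lengths in m; the calibration is good to about 2 mm. A picture is of the moment at which its call begins. camera_info takes no time and is no camera call.
- r.finish_job(): hands the job in; it is judged then, once.
The state is a dict: "clock": time; "q": joint angles; "qd": joint speeds; "joint_torque": joint torques, N m; "tool_pos": TCP position; "eef_rot": TCP orientation; "contact_force": force on the tool from outside, world axes, zero at the start; "moment": the same for the moment, N m; "opening": opening from 0.0 (shut) to 1.0 (fully open); "finger_force": force on a finger pad.
Only numpy, scipy, OpenCV 4.12 (cv2) and the standard library are available. Lean on these libraries where they do the work, as an engineer would, in place of code of your own. Each camera call takes 0.05 s, during which the arm holds its last target. There are 200 camera calls.

### The job

The timber spool holder sits loose between the jaws of the slide-jaw fixture with its two ends covered by them. Turn it a quarter turn, still upright on the fixture bed, so that its slotted end sticks out on the side nearer the robot, about equally far out as its plain end on the other side, then slide the jaw up until the holder is snugly held by its two long sides. Let go of everything and leave the other things on the bench where they are.

Things in the scene. Friction and masses are not known exactly. Their poses are not given: they have to be found in the camera images.
- holder: Timber spool holder, upright block 120 mm long (own x), 44 thick (own y), 72 tall (own z); origin: centre of its underside. Its +x end is forked by a full-height slot 20 mm wide, 30 deep; 42 mm from the centre towards the plain -x end a 14 mm dowel stands 28 mm up from the top. 0.2 to 0.4 kg. Starts on the fixture bed, slotted end towards the fixed jaw.
- holder_slot (a point): Middle of the top edge of the holder's slotted end: 60 mm along own x from its centre, 72 mm above its underside.
- fixture: Steel slide-jaw fixture, fixed. Origin on the bench, midway between the fully open jaws; x roughly away from the robot (within 0.5 rad), y along the jaw travel, z up. Bed 110 (x) by 300 mm (y -160 to 140), its top at z = 20 mm. Fixed jaw on the left: 80 mm wide in x, clamping face at y = 75 mm, 30 thick, top at z = 50 mm. The sliding jaw faces it, as wide and high, 64 thick.
- jaw (a joint): Travel of the sliding jaw in m along the fixture's +y, towards the fixed jaw: 0 = fully open with 150 mm between the clamping faces; clear gap = 0.150 - value; can go to 0.13. It stays where it is left; moving it takes about 4 N.
- jaw_grip (a point): Top centre of the black upright grip on the sliding jaw: a bar 24 mm (fixture x) by 20 mm (fixture y), standing 45 mm above the jaw's top; this point is 95 mm above the bench and 45 mm behind (fixture -y of) the jaw's clamping face.
- tackle_box: Bystander: orange plastic tackle box with latched lid, 206 x 136 x 123 mm, origin at the centre of its underside.
- lure_case: Bystander: flat green hard plastic lure case, 110 x 180 x 36 mm, origin at the centre of its underside.
- reel: Bystander: stainless fishing reel, about 80 x 90 x 64 mm, origin at the centre of its foot.
- pliers: Bystander: aluminium pliers lying flat, about 180 mm long (own x) and 12 mm high, origin under the middle.
Not all that is in view belongs to the job. There is more than one size of the holder; the job needs the smallest.

How it is judged:
By the outcome, as a careful person would: the job done as asked, in the order asked, and still so for the second after the job is handed in, with the robot touching nothing.
It also fails if it takes over 50 s, if anything falls off the work surface, if the arm or the gripper's body presses on something with over 40 N, if the wrist force passes 120 N, or if a joint passes its speed limit or range.

## Working session

There is one attempt and no reset: what is moved stays moved. The work goes in short steps, Python scripts to look and compute and a tool call to move; the robot and the scene stay as the last step left them, time stands still between calls to the robot, and variables do not carry over. Pictures are saved under pics/ and viewed, at most 10 in all, crops included, and the job is handed in when it is done.

Besides the shell and the picture viewer there is one more tool, called after "Emit:" as name(argument=value, ...) on one line, values as JSON. move_arm: Moves the arm, as the interface text tells. Its arguments: {"type":"object","properties":{"targets":{"type":"array","items":{"type":"array","items":{"type":"array","items":{"type":"number"}}}},"newtons":{"type":"number"}},"required":["targets"]}

```bash
mkdir -p pics; ls; python3 - <<'E'
from plant import r
import cv2,numpy as np
for n in("top","side"):
    cv2.imwrite(f"pics/{n}0.png",r.snapshot(n)[:,:,::-1]); i=r.camera_info(n); print(n,i)
s=r.get_state();print(s)
E
```

```text
pics
top {'fx': 602.983234519521, 'fy': 602.983234519521, 'cx': 324.1025569600199, 'cy': 242.76524954129135, 'R': array([[-0.02900874, -0.99950672, -0.01203346],
       [-0.99441225,  0.03007916, -0.10119054],
       [ 0.10150258,  0.00903081, -0.99479429]]), 't': array([-2.62190918e-05,  5.76777304e-01,  1.62161292e+00])}
side {'fx': 580.3824806602316, 'fy': 580.3824806602316, 'cx': 319.00027320001726, 'cy': 238.54726038675955, 'R': array([[ 0.80351382, -0.59525912,  0.00566711],
       [-0.3210425 , -0.44133858, -0.83794509],
       [ 0.50129557,  0.67148108, -0.54572513]]), 't': array([-0.43009677,  0.24942514,  1.20492666])}
{'clock': 0.1, 'q': array([-1.23318989,  0.6899008 , -0.19449405,  1.56618221,  0.15735134,
        0.90246615, -0.21508201]), 'qd': array([-0.00124653, -0.00163197,  0.00031997, -0.00368787, -0.00035767,
        0.00094882, -0.00241245]), 'joint_torque': array([-3.63725791e-03, -5.28503358e+01, -1.27172906e+00, -1.53835452e+01,
       -5.25522628e-02,  1.98185146e-03,  4.21130437e-05]), 'tool_pos': array([0.18687847, 0.59585704, 0.23800455]), 'eef_rot': array([ 1.51270763e-01,  9.88492056e-01, -7.80798458e-04, -3.70502549e-05]), 'contact_force': array([-0.57796889, -0.44231259, -0.54103336]), 'moment': array([-0.04339363, -0.00479583, -0.05042418]), 'finger_force': 0.0, 'opening': 0.9978498849986459}
```

View pics/top0.png

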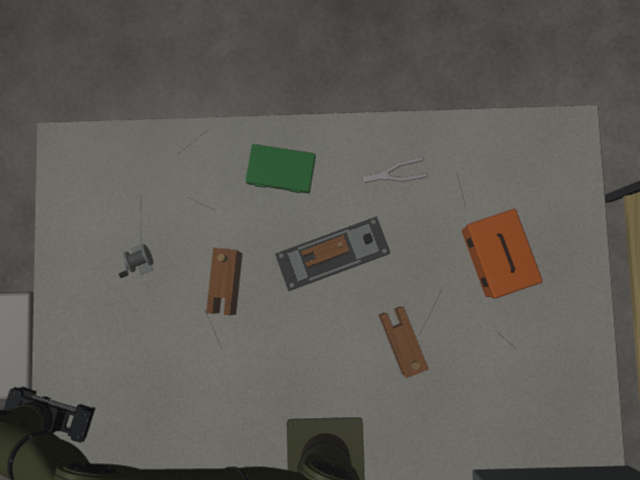

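View pics/side0.png

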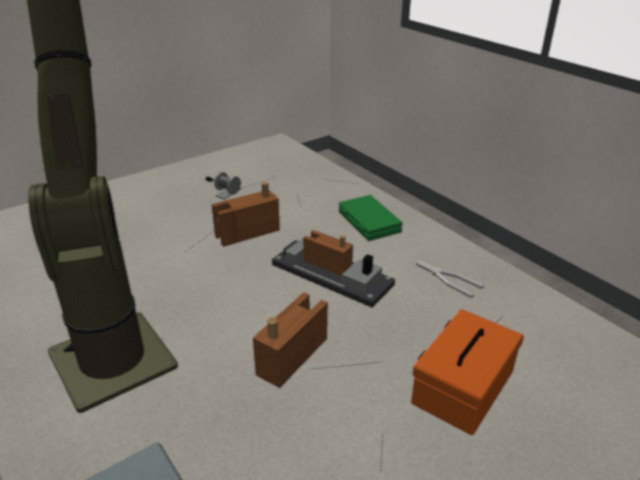

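The top view shows the fixture centred at about (333,253), with the smallest holder on it at (325,250) and the slotted end to the left. The fixed jaw is at about (294,264) and the black grip at about (368,238). The two larger holders at (224,282) and (404,342) are distractors.

```bash
cat > h.py <<'E'
from plant import r
import cv2,numpy as np
def ray(n,uv,z):
    i=r.camera_info(n); R,t=i["R"],i["t"]; C=-R.T@t
    d=(np.c_[(np.atleast_2d(uv)-[i["cx"],i["cy"]])/[i["fx"],i["fy"]],np.ones(len(np.atleast_2d(uv)))])@R
    return C+d*((z-C[2])/d[:,2])[:,None]
def proj(n,X):
    i=r.camera_info(n); c=np.atleast_2d(X)@i["R"].T+i["t"]
    return c[:,:2]/c[:,2:]*[i["fx"],i["fy"]]+[i["cx"],i["cy"]]
def biggest(m):
    return max(cv2.findContours(m.astype(np.uint8),cv2.RETR_EXTERNAL,cv2.CHAIN_APPROX_NONE)[0],key=cv2.contourArea)[:,0].astype(np.float32)
E
python3 - <<'E'
from h import *
im=cv2.imread("pics/top0.png"); x0,y0,x1,y1=262,205,402,300
c=im[y0:y1,x0:x1]; hsv=cv2.cvtColor(c,cv2.COLOR_BGR2HSV)
bg=cv2.cvtColor(c,cv2.COLOR_BGR2GRAY)
wood=(hsv[...,1]>100)
dark=(bg<72)|wood
k=np.ones((9,9),np.uint8)
m=cv2.morphologyEx(dark.astype(np.uint8),cv2.MORPH_CLOSE,k)
def rect(cn,z):
    P=ray("top",cn+[x0,y0],z)[:,:2].astype(np.float32)
    b=cv2.boxPoints(cv2.minAreaRect(P)); e1,e2=b[1]-b[0],b[2]-b[1]
    l=max((e1,e2),key=np.linalg.norm); l=l*np.sign(l[1])
    print("c",b.mean(0),"sizes",np.linalg.norm(e1),np.linalg.norm(e2),"yaw of long axis-90deg",np.degrees(np.arctan2(-l[0],l[1])));return b
bf=rect(biggest(m),.02); bh=rect(biggest(wood),.092)
blk=biggest(cv2.morphologyEx(((bg<40)).astype(np.uint8),cv2.MORPH_OPEN,np.ones((3,3))))
print("grip px",blk.mean(0)+[x0,y0],ray("top",blk.mean(0)+[x0,y0],.095))
big=cv2.resize(c,None,fx=5.6,fy=5.6,interpolation=cv2.INTER_CUBIC)
big=cv2.convertScaleAbs(big,alpha=1.6)
for b,z,col in((bf,.02,(255,255,0)),(bh,.092,(0,255,0))):
    q=(proj("top",np.c_[b,np.full(4,z)])-[x0,y0]+.5)*5.6
    cv2.polylines(big,[q.astype(int)],True,col,1)
cv2.imwrite("pics/crop1.png",big)
E
```

```text
c [ 0.54795957 -0.03881931] sizes 0.2985497 0.10934066 yaw of long axis-90deg 18.61982
c [ 0.5487537  -0.01925325] sizes 0.11876412 0.044808876 yaw of long axis-90deg 18.929375Traceback (most recent call last):
  File "<stdin>", line 15, in <module>
  File "h.py", line 11, in biggest
    return max(cv2.findContours(m.astype(np.uint8),cv2.RETR_EXTERNAL,cv2.CHAIN_APPROX_NONE)[0],key=cv2.contourArea)[:,0].astype(np.float32)
           ~~~^^^^^^^^^^^^^^^^^^^^^^^^^^^^^^^^^^^^^^^^^^^^^^^^^^^^^^^^^^^^^^^^^^^^^^^^^^^^^^^^^^^^^^^^^^^^^^^^^^^^^
ValueError: max() iterable argument is empty
```

The measured sizes match the data: bed 298.5×109 mm against 300×110, holder 119×45 mm against 120×44. Both sit at a yaw of about 18.8°. Next I'll finish the overlay and work out the approach.

```bash
cat >> h.py <<'E'
from scipy.spatial.transform import Rotation as Ro
YAW=18.75; O=np.array([.5448,-.0293])
ex=np.array([np.cos(np.radians(YAW)),np.sin(np.radians(YAW))]); ey=np.array([-ex[1],ex[0]])
def fix(p): d=np.asarray(p)[:2]-O; return np.array([d@ex,d@ey])*1e3
def world(x,y): return O+(x*ex+y*ey)/1e3
def plan(xyz,yaw):
    """shift (mm, tool axes) and turn (deg) to reach world xyz with tool y at yaw deg, tool down"""
    s=r.get_state(); R=Ro.from_quat(s["eef_rot"])
    a=np.radians(yaw); y=np.array([np.cos(a),np.sin(a),0]); z=np.array([0,0,-1.]); x=np.cross(y,z)
    T=Ro.from_matrix(np.c_[x,y,z])
    print("tcp",s["tool_pos"].round(4),"fix",fix(s["tool_pos"]).round(1),"shift",(R.inv().apply(np.array(xyz)-s["tool_pos"])*1e3).round(1),"turn",(R.inv()*T).as_rotvec(True).round(2))
E
python3 - <<'E'
from h import *
im=cv2.imread("pics/top0.png"); x0,y0,x1,y1=262,205,402,300
c=im[y0:y1,x0:x1]; big=cv2.convertScaleAbs(cv2.resize(c,None,fx=5.6,fy=5.6,interpolation=cv2.INTER_CUBIC),alpha=1.8)
def pl(b,z,col):
    q=(proj("top",np.c_[b,np.full(len(b),z)])-[x0,y0]+.5)*5.6; cv2.polylines(big,[q.astype(int)],True,col,1)
R=lambda xa,xb,ya,yb:np.array([world(xa,ya),world(xb,ya),world(xb,yb),world(xa,yb)])
pl(R(-55,55,-160,140),.02,(255,255,0)); pl(R(-40,40,75,105),.05,(255,255,0)); pl(R(-40,40,-139,-75),.05,(255,255,0)); pl(R(-12,12,-130,-110),.095,(0,0,255))
h=fix([.5488,-.0193]);print(h); pl(R(h[0]-22,h[0]+22,h[1]-60,h[1]+60),.092,(0,255,0))
cv2.imwrite("pics/crop1.png",big)
g=world(h[0],h[1]+6); plan([*g,.20],YAW)
E
```

```text
[7.00211517 8.18354343]
tcp [0.1869 0.5959 0.238 ] fix [-138.  707.] shift [-525.8 -473.9   38.8] turn [-8.000e-02  5.000e-02  5.385e+01]
```

View pics/crop1.png

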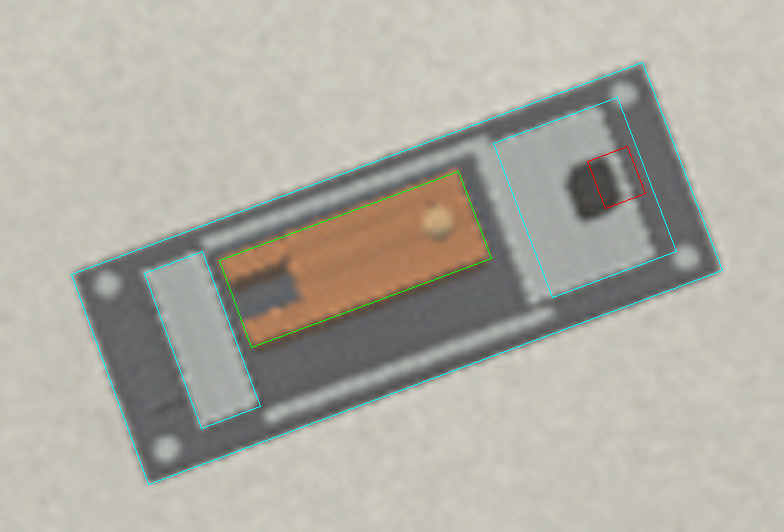

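The overlay fits. The bed, fixed jaw and holder outlines land on the image, with the slot at the left end and the dowel at crop (438,220). The sliding jaw and grip (crop 592,187) are about 10 mm forward of fully open. Approaching now.

Emit:
move_arm(targets=[[[1, -44, -39, 0, 0, 0, 5], [1, -88, -79, 0, 0, 0, 10], [1, -131, -118, 0, 0, 0, 15], [1, -175, -158, 0, 0, 0, 20], [1, -219, -197, 0, 0, 0, 25], [1, -263, -237, 0, 0, 0, 30], [1, -307, -276, 0, 0, 0, 36], [1, -350, -316, 0, 0, 0, 42], [1, -394, -355, 0, 0, 0, 48], [1, -438, -395, 0, 0, 0, 53.85]]], newtons=30)

```text
clock: 1.35
tool_pos: [0.4874, 0.0869, 0.2386]
eef_rot: [0.584, 0.812, 0.0, -0.0]
contact_force: [0.2, -0.4, -0.2]
opening: 0.998
finger_force: 0.0
```

```bash
python3 -c "
from h import *
h=(7,8.2);g=world(h[0],h[1]+6); plan([*g,.15],YAW);print(r.get_state()['q'].round(2))"
```

```text
tcp [0.4874 0.0869 0.2386] fix [-17.  128.5] shift [-114.2   24.4   88.6] turn [-0.   -0.02 -0.18]
[-0.27  0.52  0.01  1.96 -0.    0.67  0.06]
```

Emit:
move_arm(targets=[[[1, -38, 8, 30, 0, 0, 0], [1, -76, 16, 60, 0, 0, 0], [1, -114, 24.4, 88, 0, 0, 0], [1, -114, 24.4, 88, 0, 0, 0], [1, -114, 24.4, 120, 0, 0, 0], [1, -114, 24.4, 150, 0, 0, 0], [1, -114, 24.4, 170, 0, 0, 0], [1, -114, 24.4, 180, 0, 0, 0], [1, -114, 24.4, 180, 0, 0, 0]]])

```text
clock: 2.48
tool_pos: [0.5462, -0.0109, 0.0587]
eef_rot: [0.582, 0.813, -0.0, -0.0]
contact_force: [0.1, 0.3, 0.6]
opening: 1.002
finger_force: 0.0
```

Emit:
move_arm(targets=[[[0.3, 0, 0, 0, 0, 0, 0], [0.3, 0, 0, 0, 0, 0, 0], [0.3, 0, 0, 0, 0, 0, 0], [0.3, 0, 0, 0, 0, 0, 0], [0.3, 0, 0, 0, 0, 0, 0], [0.3, 0, 0, 0, 0, 0, 0]]], newtons=30)

```text
clock: 3.22
tool_pos: [0.5467, -0.0116, 0.0588]
eef_rot: [0.583, 0.813, 0.0, 0.0]
contact_force: [0.5, -0.0, 2.0]
opening: 0.497
finger_force: 30.0
```

Emit:
move_arm(targets=[[[0.3, 0, 0, -10, 0, 0, 0], [0.3, 0, 0, -25, 0, 0, 0], [0.3, 0, 0, -40, 0, 0, 0], [0.3, 0, 0, -52, 0, 0, 0], [0.3, 0, 0, -55, 0, 0, 0], [0.3, 0, 0, -55, 0, 0, 0]]])

```text
clock: 3.98
tool_pos: [0.5465, -0.0116, 0.1139]
eef_rot: [0.583, 0.813, 0.0, 0.0]
contact_force: [0.7, 0.1, -1.9]
opening: 0.498
finger_force: 30.0
```

```bash
python3 - <<'E'
from h import *
t=fix([.5467,-.0116]); d=t[1]-8.2; print("d",d)
g=world(-d,51); plan([*g,.114],YAW+90); print({k:np.round(v,2) for k,v in r.get_state().items() if k in("contact_force","moment","opening","finger_force")})
cv2.imwrite("pics/top1.png",r.snapshot("top")[180:320,220:430,::-1].repeat(3,0).repeat(3,1))
E
```

```text
d 7.9499283079873635
tcp [ 0.5465 -0.0116  0.1139] fix [ 7.3 16.2] shift [ 34.8 -15.2  -0.1] turn [ 1.000e-02  1.000e-02 -9.001e+01]
{'contact_force': array([ 0.66,  0.13, -1.86]), 'moment': array([0.04, 0.09, 0.05]), 'finger_force': np.float64(29.99), 'opening': np.float64(0.5)}
```

View pics/top1.png

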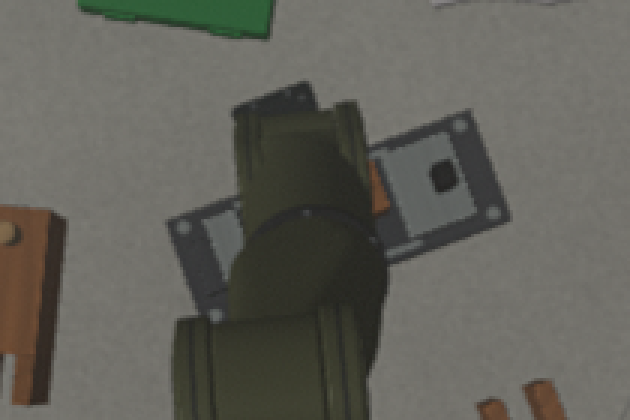

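The arm hides most of the fixture, but the reading shows a load of about 2 N, so the holder is lifted. The grip is visible at crop (443,177). Next: turn +90° about world z and shift.

Emit:
move_arm(targets=[[[0.3, 0, 0, 0, 0, 0, -9], [0.3, 3, -1, 0, 0, 0, -18], [0.3, 7, -3, 0, 0, 0, -28], [0.3, 11, -5, 0, 0, 0, -38], [0.3, 15, -7, 0, 0, 0, -48], [0.3, 20, -9, 0, 0, 0, -58], [0.3, 25, -11, 0, 0, 0, -68], [0.3, 30, -13, 0, 0, 0, -78], [0.3, 34.8, -15.2, 0, 0, 0, -86], [0.3, 34.8, -15.2, 0, 0, 0, -90]]])

```text
clock: 5.28
tool_pos: [0.5202, 0.0166, 0.1131]
eef_rot: [-0.165, 0.986, 0.0, -0.001]
contact_force: [-0.2, 0.7, -2.0]
opening: 0.499
finger_force: 30.0
```

Emit:
move_arm(targets=[[[0.3, 0, 0, 0, 0, 0, 0], [0.3, 0, 0, 0, 0, 0, 0]]])

```text
clock: 5.52
tool_pos: [0.5208, 0.0162, 0.1134]
eef_rot: [-0.162, 0.987, -0.0, -0.0]
contact_force: [-0.1, -0.2, -1.6]
opening: 0.496
finger_force: 30.0
```

```bash
python3 - <<'E'
from h import *
g=world(-8,51); plan([*g,.0595],YAW+90)
cv2.imwrite("pics/side1.png",cv2.resize(r.snapshot("side")[180:330,220:430,::-1],None,fx=3.5,fy=3.5))
E
```

```text
tcp [0.5208 0.0162 0.1134] fix [-8.1 50.8] shift [-0.2  0.2 53.9] turn [ 0.   -0.03 -0.09]
```

View pics/side1.png

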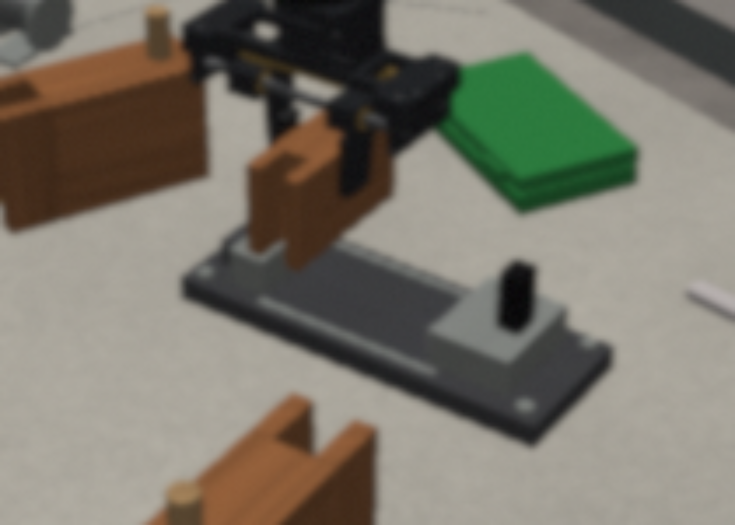

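The holder hangs upright at crop (320,190), with its slotted end towards the robot and the jaws clear below it. Lowering now.

Emit:
move_arm(targets=[[[0.3, 0, 0, 15, 0, 0, 0], [0.3, 0, 0, 30, 0, 0, 0], [0.3, 0, 0, 42, 0, 0, 0], [0.3, 0, 0, 48, 0, 0, 0], [0.3, 0, 0, 51, 0, 0, 0], [0.3, 0, 0, 53, 0, 0, 0], [0.3, 0, 0, 54, 0, 0, 0], [0.3, 0, 0, 54.5, 0, 0, 0], [0.3, 0, 0, 54.5, 0, 0, 0]]])

```text
clock: 6.7
tool_pos: [0.521, 0.0164, 0.0594]
eef_rot: [-0.163, 0.987, 0.0, 0.0]
contact_force: [-0.8, 0.2, -2.4]
opening: 0.498
finger_force: 30.0
```

Emit:
move_arm(targets=[[[0.3, 0, 0, 0.6, 0, 0, 0], [0.3, 0, 0, 1, 0, 0, 0], [0.3, 0, 0, 1.2, 0, 0, 0], [0.3, 0, 0, 1.2, 0, 0, 0]]])

```text
clock: 7.2
tool_pos: [0.521, 0.0165, 0.0588]
eef_rot: [-0.163, 0.987, -0.0, 0.0]
contact_force: [-2.0, -0.2, 6.5]
opening: 0.495
finger_force: 30.0
```

Emit:
move_arm(targets=[[[0.95, 0, 0, 0, 0, 0, 0], [0.95, 0, 0, 0, 0, 0, 0], [0.95, 0, 0, 0, 0, 0, 0], [0.95, 0, 0, 0, 0, 0, 0], [0.95, 0, 0, -20, 0, 0, 0], [0.95, 0, 0, -50, 0, 0, 0], [0.95, 0, 0, -90, 0, 0, 0], [0.95, 0, 0, -110, 0, 0, 0], [0.95, 0, 0, -110, 0, 0, 0]]])

```text
clock: 8.32
tool_pos: [0.5218, 0.0165, 0.1692]
eef_rot: [-0.163, 0.987, -0.0, 0.002]
contact_force: [-0.2, 0.9, 0.1]
opening: 0.945
finger_force: 0.0
```

```bash
python3 - <<'E'
from h import *
im=cv2.imread("pics/top0.png"); c=im[225:255,352:385]; g=cv2.cvtColor(c,cv2.COLOR_BGR2GRAY)
m=(g<50); cn=biggest(m[:, :]) ; 
n,l,st,ce=cv2.connectedComponentsWithStats(m.astype(np.uint8)); 
for s,q in zip(st,ce): print(s,q+[352,225],fix(ray("top",q+[352,225],.095)[0]))
g=world(0,-112); plan([*g,.16],YAW+90)
cv2.imwrite("pics/side2.png",cv2.resize(r.snapshot("side")[180:330,220:430,::-1],None,fx=3.5,fy=3.5))
E
```

```text
[  0   0  33  30 927] [368.03020496 239.56957929] [  -5.06484054 -108.13173684]
[12  9  8 10 63] [367.55555556 238.47619048] [  -1.92791025 -107.9920351 ]
tcp [0.5218 0.0165 0.1692] fix [-7.1 50.7] shift [  -7.1 -162.7    9.3] turn [-0.03  0.18 -0.03]
```

View pics/side2.png

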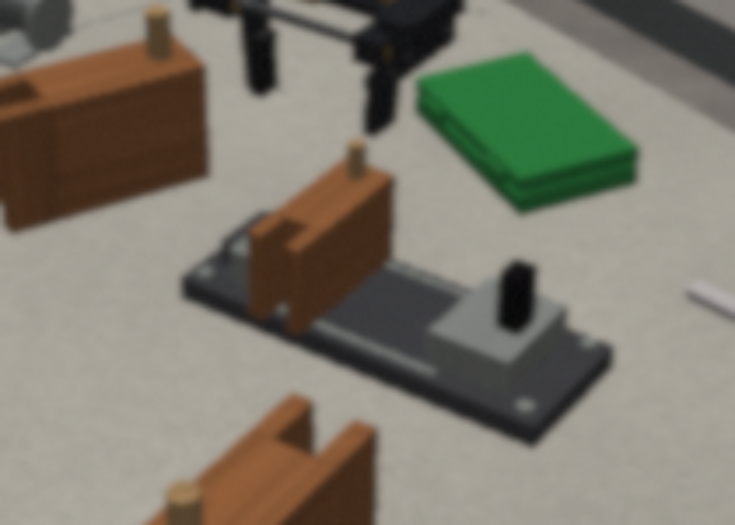

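The holder stands upright on the bed, slotted end towards the robot (crop 270,275), released. The sliding jaw's grip is at crop (516,295), which puts it at about (0,−108) mm in fixture axes. Moving to the grip.

Emit:
move_arm(targets=[[[0.95, -2, -40, 0, 0, 0, 0], [0.95, -4, -80, 0, 0, 0, 0], [0.95, -6, -120, 0, 0, 0, 0], [0.95, -7, -159, 10, 0, 0, 0], [0.95, -7, -159, 30, 0, 0, 0], [0.95, -7, -159, 60, 0, 0, 0], [0.95, -7, -159, 85, 0, 0, 0], [0.95, -7, -159, 100, 0, 0, 0], [0.95, -7, -159, 105, 0, 0, 0], [0.95, -7, -159, 105, 0, 0, 0]]])

```text
clock: 9.62
tool_pos: [0.5787, -0.1318, 0.0629]
eef_rot: [-0.163, 0.987, 0.0, -0.0]
contact_force: [0.2, 0.1, 0.7]
opening: 0.951
finger_force: 0.0
```

```bash
python3 - <<'E'
from h import *
plan([*world(0,-108),.064],YAW+90)
im=r.snapshot("top")[:,:,::-1].copy(); x0,y0,x1,y1=262,205,402,300
c=im[y0:y1,x0:x1]; w=cv2.cvtColor(c,cv2.COLOR_BGR2HSV)[...,1]>100
cn=biggest(w); b=cv2.minAreaRect(ray("top",cn+[x0,y0],.092)[:,:2].astype(np.float32)); print(b,fix(b[0]))
cv2.imwrite("pics/top2.png",cv2.convertScaleAbs(cv2.resize(c,None,fx=4,fy=4),alpha=1.8))
E
```

```text
tcp [ 0.5787 -0.1318  0.0629] fix [  -0.8 -107.9] shift [-0.8 -0.1 -1.1] turn [ 0.01 -0.    0.  ]
((0.5252806544303894, 0.01464654877781868), (0.11807560920715332, 0.044252242892980576), 18.871694564819336) [-4.35730129 47.88859913]
```

View pics/top2.png

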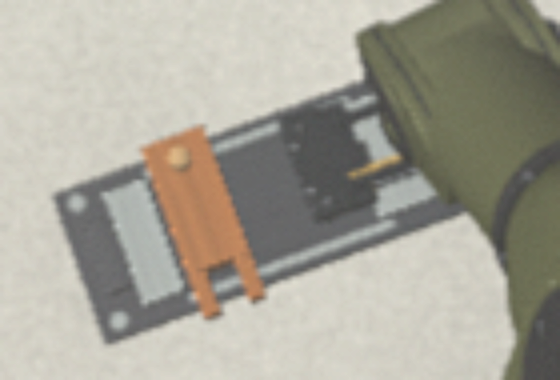

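The top crop shows the holder square on the bed at (200,220), slot towards the robot, and the gripper around the grip. The mask puts the holder centre near (−4, 48) mm, a few mm too close to the robot. I'll cross-check that with the side view.

```bash
python3 - <<'E'
from h import *
im=cv2.imread("pics/side2.png"); w=(cv2.cvtColor(im,cv2.COLOR_BGR2HSV)[...,1]>90).astype(np.uint8)
w[:, :225]=0; w[:140]=0; w[350:]=0; w[:,410:]=0
cn=biggest(w)
print("left",cn[:,0].min(),"right",cn[:,0].max(),"bottom",cn[cn[:,1].argmax()])
R=lambda x,y,z:((proj("side",[*world(x,y),z])[0]-[220,180]+.5)*3.5).round(1)
for c in((0,51),(-4.4,49),(-2,50)):
    print(c,"slotL top",R(c[0]-60,c[1]+22,.092),"bot",R(c[0]-60,c[1]+22,.02),"slotR bot",R(c[0]-60,c[1]-22,.02),"plainR top",R(c[0]+60,c[1]-22,.092),"dowel top",R(c[0]+42,c[1],.12))
m=cn[(cn[:,0]>380)]; print("right-edge ys",m[:,1].min(),m[:,1].max())
# top view: dowel + end edges
t=r.snapshot("top"); x0,y0=262,205
hs=cv2.cvtColor(t[205:300,262:345],cv2.COLOR_RGB2HSV); W=biggest(hs[...,1]>100)
F=np.array([fix(p) for p in ray("top",W+[x0,y0],.092)]); print("fixture x range",np.percentile(F[:,0],[0,3,97,100]),"y",np.percentile(F[:,1],[0,3,97,100]))
E
```

```text
left 248.0 right 391.0 bottom [292. 334.]
(0, 51) slotL top [248.9 227.2] bot [251.  311.7] slotR bot [301.3 333. ] plainR top [398.2 171.2] dowel top [359.2 139.4]
(-4.4, 49) slotL top [247.3 231. ] bot [249.5 315.6] slotR bot [300.  337.1] plainR top [397.1 174.8] dowel top [358.  142.9]
(-2, 50) slotL top [248.3 228.9] bot [250.4 313.5] slotR bot [300.8 334.9] plainR top [397.8 172.9] dowel top [358.7 141. ]
right-edge ys 172.0 263.0
fixture x range [-63.36040135 -61.91629554  54.1713603   54.96459826] y [25.68597736 26.10744837 68.59004304 69.91123068]
```

```bash
python3 - <<'E'
from h import *
print("now",fix(ray("top",[180/4+262-.4,157/4+205-.4],.12)[0]),"first",fix(ray("top",[438/5.6+262-.5,220/5.6+205-.5],.12)[0]))
E
```

```text
now [38.12748272 46.94447365] first [  8.31615421 -33.34624701]
```

The dowel gives the same answer: the holder centre is at x ≈ −4 mm in the camera's own frame, which also removes camera-to-robot bias. I'll regrasp and slide it 4 mm away from the robot before clamping.

Emit:
move_arm(targets=[[[0.95, 0, 0, -50, 0, 0, 0], [0.95, 0, 0, -106, 0, 0, 0], [0.95, 0, 0, -106, 0, 0, 0], [0.95, 2, 50, -106, 0, 0, 0], [0.95, 4, 100, -106, 0, 0, 0], [0.95, 7, 150, -106, 0, 0, 0], [0.95, 7, 158, -106, 0, 0, 0], [0.95, 7, 158, -106, 0, 0, 0]]])

```text
clock: 10.72
tool_pos: [0.5212, 0.0154, 0.1689]
eef_rot: [-0.163, 0.987, -0.0, -0.0]
contact_force: [0.5, -1.0, -0.3]
opening: 0.949
finger_force: 0.0
```

Emit:
move_arm(targets=[[[0.95, 0, 0, 40, 0, 0, 0], [0.95, 0, 0, 80, 0, 0, 0], [0.95, 0, 0, 100, 0, 0, 0], [0.95, 0, 0, 109, 0, 0, 0], [0.95, 0, 0, 109, 0, 0, 0], [0.3, 0, 0, 109, 0, 0, 0], [0.3, 0, 0, 109, 0, 0, 0], [0.3, 0, 0, 109, 0, 0, 0], [0.3, 0, 0, 109, 0, 0, 0], [0.3, 0, 0, 109, 0, 0, 0]]], newtons=20)

```text
clock: 11.98
tool_pos: [0.5213, 0.0158, 0.0602]
eef_rot: [-0.163, 0.987, 0.0, 0.0]
contact_force: [-1.1, -0.1, 2.7]
opening: 0.491
finger_force: 20.0
```

```bash
python3 -c "
from h import *
plan([*world(-4,51),.06],YAW+90);print(r.get_state()['opening'],r.get_state()['contact_force'])"
```

```text
tcp [0.5213 0.0158 0.0602] fix [-7.7 50.2] shift [-3.7  0.8  0.2] turn [0.01 0.03 0.01]
0.4914745862877687 [-1.14037835 -0.05636229  2.70504157]
```

Emit:
move_arm(targets=[[[0.3, 0, 0, -2, 0, 0, 0], [0.3, -2, 0.5, -2, 0, 0, 0], [0.3, -4, 1, -2, 0, 0, 0], [0.3, -4, 1, -1, 0, 0, 0], [0.3, -4, 1, 0, 0, 0, 0], [0.3, -4, 1, 0.4, 0, 0, 0], [0.3, -4, 1, 0.4, 0, 0, 0]]])

```text
clock: 12.85
tool_pos: [0.5246, 0.0178, 0.0602]
eef_rot: [-0.163, 0.987, -0.0, 0.0]
contact_force: [-1.4, -0.3, 5.2]
opening: 0.496
finger_force: 20.0
```

Emit:
move_arm(targets=[[[0.95, 0, 0, 0, 0, 0, 0], [0.95, 0, 0, 0, 0, 0, 0], [0.95, 0, 0, 0, 0, 0, 0], [0.95, 0, 0, 0, 0, 0, 0], [0.95, 0, 0, -30, 0, 0, 0], [0.95, 0, 0, -70, 0, 0, 0], [0.95, 0, 0, -109, 0, 0, 0], [0.95, 0, 0, -109, 0, 0, 0]]])

```text
clock: 13.85
tool_pos: [0.5265, 0.018, 0.171]
eef_rot: [-0.163, 0.987, 0.0, 0.003]
contact_force: [-0.1, 0.1, -0.2]
opening: 0.949
finger_force: 0.0
```

```bash
python3 -c "
from h import *
plan([*world(0,-108),.064],YAW+90)"
```

```text
tcp [0.5265 0.018  0.171 ] fix [-2.1 50.7] shift [  -1.6 -158.6  107.2] turn [-0.05  0.32 -0.04]
```

Emit:
move_arm(targets=[[[0.95, -1, -40, 0, 0, 0, 0], [0.95, -2, -80, 0, 0, 0, 0], [0.95, -3, -120, 0, 0, 0, 0], [0.95, -3, -159, 10, 0, 0, 0], [0.95, -3, -159, 30, 0, 0, 0], [0.95, -3, -159, 60, 0, 0, 0], [0.95, -3, -159, 85, 0, 0, 0], [0.95, -3, -159, 100, 0, 0, 0], [0.95, -3, -159, 105, 0, 0, 0], [0.95, -3, -159, 105, 0, 0, 0]]])

```text
clock: 15.1
tool_pos: [0.5788, -0.1318, 0.0636]
eef_rot: [-0.163, 0.987, 0.0, 0.0]
contact_force: [0.2, -0.1, -0.3]
opening: 0.948
finger_force: 0.0
```

```bash
cat > hold.py <<'E'
from h import *
t=r.snapshot("top"); x0,y0=262,205
c=t[205:300,262:345]; W=biggest(cv2.cvtColor(c,cv2.COLOR_RGB2HSV)[...,1]>100)
F=np.array([fix(p) for p in ray("top",W+[x0,y0],.092)]); print("x",F[:,0].min(),F[:,0].max(),"y",F[:,1].min(),F[:,1].max(),"ctr x",(F[:,0].min()+F[:,0].max())/2)
print(cv2.minAreaRect(F.astype(np.float32)))
E
python3 hold.py; python3 -c "
from h import *
plan([*world(0,-108),.064],YAW+90)"
```

```text
x -59.995529150069615 58.737129812622214 y 26.02303143679823 70.13124123197274 ctr x -0.6291996687237003
((-0.6516151428222656, 48.08118438720703), (118.7522201538086, 44.00658416748047), 0.12279422581195831)
tcp [ 0.5791 -0.1318  0.0641] fix [  -0.5 -108.1] shift [-0.5  0.1  0.1] turn [-0.02  0.05 -0.  ]
```

The holder is now centred in x (−0.6 mm) and square to the fixture within 0.2°. Closing on the grip bar.

Emit:
move_arm(targets=[[[0.1, 0, 0, 0, 0, 0, 0], [0.1, 0, 0, 0, 0, 0, 0], [0.1, 0, 0, 0, 0, 0, 0], [0.1, 0, 0, 0, 0, 0, 0], [0.1, 0, 0, 0, 0, 0, 0], [0.1, 0, 0, 0, 0, 0, 0], [0.1, 0, 0, 0, 0, 0, 0]]], newtons=30)

```text
clock: 16.02
tool_pos: [0.5784, -0.1312, 0.0636]
eef_rot: [-0.163, 0.987, 0.001, -0.0]
contact_force: [0.5, 2.0, 1.5]
opening: 0.226
finger_force: 30.0
```

Emit:
move_arm(targets=[[[0.1, 0, 10, 0, 0, 0, 0], [0.1, 0, 22, 0, 0, 0, 0], [0.1, 0, 34, 0, 0, 0, 0], [0.1, 0, 46, 0, 0, 0, 0], [0.1, 0, 58, 0, 0, 0, 0], [0.1, 0, 68, 0, 0, 0, 0], [0.1, 0, 76, 0, 0, 0, 0], [0.1, 0, 81, 0, 0, 0, 0], [0.1, 0, 83, 0, 0, 0, 0], [0.1, 0, 83, 0, 0, 0, 0]]])

```text
clock: 17.27
tool_pos: [0.5519, -0.0528, 0.0635]
eef_rot: [-0.163, 0.987, 0.0, 0.0]
contact_force: [2.6, -1.7, -4.2]
opening: 0.227
finger_force: 30.0
```

Emit:
move_arm(targets=[[[0.1, 0, 2, 0, 0, 0, 0], [0.1, 0, 4, 0, 0, 0, 0], [0.1, 0, 6, 0, 0, 0, 0], [0.1, 0, 7, 0, 0, 0, 0], [0.1, 0, 8, 0, 0, 0, 0], [0.1, 0, 8, 0, 0, 0, 0]]])

```text
clock: 18.02
tool_pos: [0.5494, -0.0454, 0.0635]
eef_rot: [-0.163, 0.987, 0.0, 0.0]
contact_force: [4.4, -2.5, -5.0]
opening: 0.23
finger_force: 30.0
```

```bash
python3 -c "
from h import *
s=r.get_state();print(fix(s['tool_pos']),s['contact_force'][:2]@ey,s['contact_force'][:2]@ex,s['opening'])"
```

```text
[ -0.77084907 -16.70406264] -3.7623213300964293 3.4051671015200986 0.2299486301678231
```

Emit:
move_arm(targets=[[[0.1, 0, 0.7, 0, 0, 0, 0], [0.1, 0, 1.4, 0, 0, 0, 0], [0.1, 0, 2, 0, 0, 0, 0], [0.1, 0, 2, 0, 0, 0, 0]]])

```text
clock: 18.52
tool_pos: [0.549, -0.0442, 0.0636]
eef_rot: [-0.163, 0.987, -0.0, 0.0]
contact_force: [4.9, -3.5, -7.5]
opening: 0.227
finger_force: 30.0
```

```bash
python3 -c "
from h import *
s=r.get_state();print(fix(s['tool_pos']),s['contact_force'][:2]@ey,s['contact_force'][:2]@ex,s['opening'])"; python3 hold.py
```

```text
[ -0.7930069  -15.44422216] -4.859000052574054 3.5226839679875845 0.22739223368949768
x 32.39947369344341 58.737129812622214 y 28.92561787874737 67.77351812828601 ctr x 45.56830175303281
((45.93312072753906, 48.1021842956543), (39.1382942199707, 25.98773956298828), 88.0689926147461)
```

Emit:
move_arm(targets=[[[0.1, 0, 0.7, 0, 0, 0, 0], [0.1, 0, 1.4, 0, 0, 0, 0], [0.1, 0, 2, 0, 0, 0, 0], [0.1, 0, 2, 0, 0, 0, 0]]])

```text
clock: 19.08
tool_pos: [0.5485, -0.0426, 0.0636]
eef_rot: [-0.163, 0.987, -0.0, 0.0]
contact_force: [4.4, -4.7, -6.5]
opening: 0.223
finger_force: 30.0
```

Emit:
move_arm(targets=[[[0.1, 0, 0.7, 0, 0, 0, 0], [0.1, 0, 1.4, 0, 0, 0, 0], [0.1, 0, 2, 0, 0, 0, 0], [0.1, 0, 2, 0, 0, 0, 0]]])

```text
clock: 19.58
tool_pos: [0.5478, -0.0407, 0.0636]
eef_rot: [-0.163, 0.987, -0.0, 0.0]
contact_force: [5.2, -4.2, -6.5]
opening: 0.228
finger_force: 30.0
```

```bash
python3 -c "
from h import *
s=r.get_state();print(fix(s['tool_pos']),s['contact_force'][:2]@ey,s['contact_force'][:2]@ex,s['opening'])"
```

```text
[ -0.78326849 -11.79560243] -5.660206356815004 3.590310880070252 0.22756738357126094
```

Emit:
move_arm(targets=[[[0.1, 0, 0.5, 0, 0, 0, 0], [0.1, 0, 1, 0, 0, 0, 0], [0.1, 0, 1.5, 0, 0, 0, 0], [0.1, 0, 1.5, 0, 0, 0, 0]]])

```text
clock: 20.08
tool_pos: [0.5474, -0.0395, 0.0636]
eef_rot: [-0.162, 0.987, -0.001, 0.0]
contact_force: [5.7, -4.6, -7.0]
opening: 0.223
finger_force: 30.0
```

Emit:
move_arm(targets=[[[0.1, 0, 0.5, 0, 0, 0, 0], [0.1, 0, 1, 0, 0, 0, 0], [0.1, 0, 1.5, 0, 0, 0, 0], [0.1, 0, 1.5, 0, 0, 0, 0]]])

```text
clock: 20.58
tool_pos: [0.5474, -0.0394, 0.0635]
eef_rot: [-0.162, 0.987, -0.001, 0.0]
contact_force: [5.8, -6.5, -7.4]
opening: 0.223
finger_force: 30.0
```

```bash
python3 - <<'E'
from h import *
s=r.get_state();print(fix(s['tool_pos']),s['contact_force'][:2]@ey,s['contact_force'][:2]@ex,s['opening'])
cv2.imwrite("pics/side3.png",cv2.resize(r.snapshot("side")[180:330,220:430,::-1],None,fx=3.5,fy=3.5))
E
```

```text
[ -0.78620457 -10.42403714] -8.035925973367554 3.412433145170024 0.22315260734991824
```

View pics/side3.png

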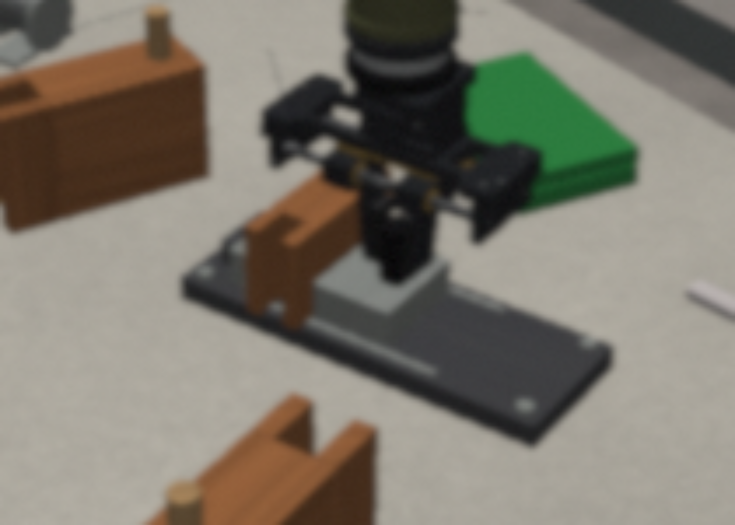

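The jaw face is against the holder at crop (315,290), and the last 1.5 mm step moved it only 0.1 mm, so it is at the stop. A firmer press to seat it.

Emit:
move_arm(targets=[[[0.1, 0, 1, 0, 0, 0, 0], [0.1, 0, 2, 0, 0, 0, 0], [0.1, 0, 3, 0, 0, 0, 0], [0.1, 0, 3, 0, 0, 0, 0]]])

```text
clock: 21.12
tool_pos: [0.5474, -0.0394, 0.0636]
eef_rot: [-0.161, 0.987, -0.003, 0.001]
contact_force: [9.0, -12.5, -8.6]
opening: 0.226
finger_force: 30.1
```

Emit:
move_arm(targets=[[[0.1, 0, 1, 0, 0, 0, 0], [0.1, 0, 1, 0, 0, 0, 0], [0.1, 0, -1, 0, 0, 0, 0], [0.1, 0, -2.5, 0, 0, 0, 0], [0.4, 0, -2.5, 0, 0, 0, 0], [0.4, 0, -2.5, 0, 0, 0, 0], [0.4, 0, -2.5, 0, 0, 0, 0], [0.4, 0, -2.5, 0, 0, 0, 0]]])

```text
clock: 22.12
tool_pos: [0.546, -0.0361, 0.0637]
eef_rot: [-0.163, 0.987, 0.0, -0.0]
contact_force: [0.7, 0.9, 0.4]
opening: 0.399
finger_force: 0.0
```

Emit:
move_arm(targets=[[[0.4, 0, -2, -15, 0, 0, 0], [0.4, 0, -2, -40, 0, 0, 0], [0.4, 0, -2, -80, 0, 0, 0], [0.4, 0, -2, -120, 0, 0, 0], [0.4, 0, -50, -120, 0, 0, 0], [0.4, 0, -100, -120, 0, 0, 0], [0.4, 0, -150, -120, 0, 0, 0], [0.4, 0, -170, -120, 0, 0, 0], [0.4, 0, -170, -120, 0, 0, 0]]])

```text
clock: 23.25
tool_pos: [0.6007, -0.1998, 0.1841]
eef_rot: [-0.161, 0.987, -0.0, 0.0]
contact_force: [-0.7, 1.3, -0.1]
opening: 0.399
finger_force: 0.0
```

```bash
python3 hold.py; python3 - <<'E'
from h import *
t=r.snapshot("top")[:,:,::-1]; s=r.snapshot("side")[:,:,::-1]
a=cv2.convertScaleAbs(cv2.resize(t[205:300,262:402],(560,380)),alpha=1.8)[:,:390]; b=cv2.resize(s[200:310,260:400],(400,314))
o=np.zeros((380,790,3),np.uint8); o[:,:390]=a; o[:314,390:]=b
cv2.imwrite("pics/fin.png",o)
E
```

```text
x -59.08122361948473 58.737129812622214 y 32.024201973328765 74.06818461851769 ctr x -0.1720469034312586
((-0.16341400146484375, 53.04339599609375), (41.98859405517578, 117.81419372558594), 89.96514892578125)
```

View pics/fin.png

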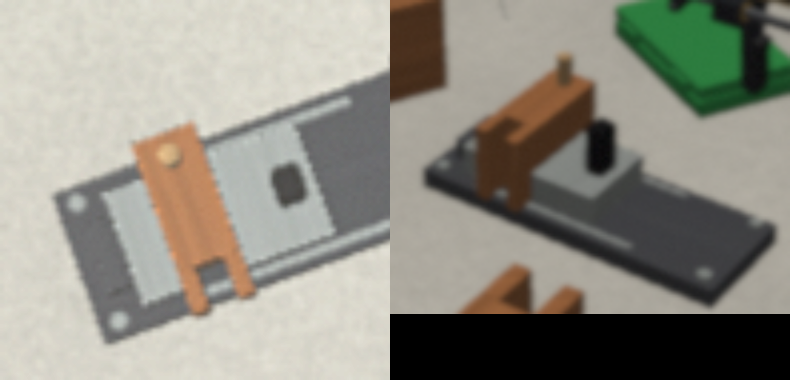

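The holder is clamped between both jaws (left half, around (195,215)), with no gap visible. Its centre measures (−0.2, 53.0) mm against an ideal of (0, 53), it is square to the fixture, the slot faces the robot, and the arm is clear.

```bash
python3 -c "
from plant import r
print(r.finish_job())"
```

```text
the job is handed in; nothing more can be done
None
```

I handed the job in at about 23 s of the 50 s: the smallest holder is turned a quarter turn with its slot towards the robot, centred to within about 1 mm and clamped by its long sides, everything is released, and nothing else was touched.

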